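Repack the pottery handling set

ROBOT

A 7-joint arm with a two-finger parallel gripper is mounted at the origin on the work surface. World frame = base frame: x ahead of the robot, y to its left, z up, the work surface at z = 0. Lengths are in m, angles in rad, forces in N, time in s.
With the tool pointing down it reaches from about 0.425 to 0.95 m from the base axis. Payload 16.7 kg.
Tool frame: the origin (TCP) lies between the finger pads; the fingertips stand 19 mm ahead of it and the grasp point (between the pads) is the TCP; z points along the fingers, y is the line along which they close (so a half turn about z gives the same grasp; the last joint's range is limited). The gripper opens to 94 mm and grips with 3 to 60 N. Pads are 16 mm wide; open, the fingers measure 119 mm over their backs; the gripper's body (75 mm by 177 mm) begins 78 mm behind the grasp point.
Start: joints at [-1.266, 0.426, 0.074, 1.606, -0.034, 1.111, -0.067], TCP at [0.296, 0.607, 0.224] pointing down, gripper open.
Joint ranges: [-2.85, 2.85], [-0.5, 2.14], [-1.23, 1.37], [0.21, 2.46], [-1.02, 4.16], [0.16, 2.05], [-2.73, 2.73]. Speed limits (rad/s): [1.89, 1.89, 2.39, 2.39, 3.01, 3.01, 3.01].

INTERFACE

Orientations are given as a rotation vector (axis times angle).
In Python, from rig import r gives the robot as it stands.
- The arm moves only by the tool step_arm, never from a script. Its argument "commands" is a list that holds one entry, the list of rows, each a list of 7 numbers: the finger opening in m, from 0 to 0.094, then the shift along the tool's x, y, z in m, then the turn, a rotation vector about the tool's x, y, z in rad. In form: [[[jaw, dx, dy, dz, wx, wy, wz], ...]]. A call has 1 to 10 rows; each row is the pose to reach, as a shift and turn from the pose commanded when the call began, along the tool's axes at that moment; what a row does not reach only later rows make up. A row lasts 1/10 s, in which the tool goes at most 50 mm and 8.59 degrees, less where a joint would pass 70% of its speed; a pose out of reach is approached as far as the arm can. A call with a gripper value outside its range is refused whole. The fingers move at their own pace and stop on an object; "newtons" is the grip in N (left out, the last holds). Time passes only in rows, so rows that repeat a pose let the fingers close. It gives the time, the measured TCP pose, the force, the opening and the grip force at its end, in the units of the state.
- r.read_state(): the state, without advancing time (a new reading comes with each control period).
- r.snapshot(name): name is "side" or "top" or "wrist"; returns a dict with "pixels" (480x640x3 uint8, blue, green, red), "fx", "fy", "cx", "cy" (pixels), "extrinsics" (4x4, takes a point from camera to world coordinates). Camera axes: x right, y up, looking along -z (the intrinsics and any distortion apply to the point x, -y, -z); pixel columns grow to the right and rows downward; lengths in m; the calibration is good to about 2 mm. A picture is of the moment at which its call begins. There is no depth.
- r.job_done(): hands the job in; it is judged then, once.
The state is a dict: "clock": time; "qpos": joint angles; "qvel": joint speeds; "tau": joint torques, N m; "position": TCP position; "tool_rot": TCP orientation; "contact_force": force on the tool from outside, world axes, zero at the start; "wrist_torque": the same for the moment, N m; "gripper_width": finger opening in m; "grip_force": force on a finger pad.
Only numpy, scipy, OpenCV 4.12 (cv2) and the standard library are available. Lean on these libraries where they do the work, as an engineer would, in place of code of your own. Each camera call takes 0.05 s, during which the arm holds its last target. There are 200 camera calls.

TASK

Pack the pottery handling set back into its fitted foam tray: the strap handle, the ring-footed base, the bottle neck and the lipped rim sherd each go into the cut-out of their own shape, the same side up as they lie now and fully down on the white floor. Fired clay is brittle, so set every piece down gently and do not drop it. The plain wall sherd and the flat disc do not belong to the set: leave them where they lie.

Things in the scene. Friction and masses are not known exactly. Their poses are not given: they have to be found in the camera images.
- handle: Jar's strap handle, buff clay, on its side: a U 80 mm long (x), 46 mm deep (y), strap 12 mm thick and 26 mm high. Origin: centre of that outline, on the underside; z up. Open towards -y: legs at x = +-34 mm end at y = -23 mm; the straight crown (30 mm along x) has its centreline at y = +17 mm: a 12 mm grasp closing along y at x = 0. About 80 g.
- base: Ring-footed bowl base, buff clay, upside down: a domed disc 62 mm across, 14 mm high, with an upright foot ring on top, 46 to 48 mm across outside and 12 mm tall (26 mm high in all). Origin: centre of underside; z up; yaw does not matter. Gripped by the foot ring, fingertips more than 14 mm up, they stay clear of the foam. About 75 g.
- neck: Bottle neck, buff clay, an upright tube 46 mm high: foot 40 mm across over its lowest 8 mm, waist 30 mm from 14 to 34 mm up, lip 40 mm across over its top 8 mm. Origin: centre of underside; z up; yaw does not matter. Can be gripped over the lip. About 50 g.
- rim: Jar rim sherd, buff clay 8 mm thick, hollow side down like an arch: spans 76 mm in x, 50 mm wide in y; crown at x = 0, underside 13 mm and top 21 mm up; a rounded lip 13 mm thick, top 27 mm up, follows the arch along its +y edge. Straight edges at y = +-25 mm by the crown: a 50 mm grasp closing along y. Origin: below the crown, at the height it stands on; z up. About 75 g.
- wall_sherd: Look-alike that stays: plain curved wall sherd of the same buff clay, 8 mm thick, about 76 x 58 mm, 21 mm high, hollow side down, ragged outline, no lip. Origin: below its crown, at the height it stands on. The six sherds lie on a 2 mm mat on the side of the table away from the tray, among small tools and crumbs (up to 30 mm high, 60 mm or more from any sherd's origin).
- disc: Look-alike that stays: plain flat disc cut from a sherd, buff clay, 57 mm across, 12 mm thick, without a foot ring. Origin: centre of its underside.
- nest_handle: Nest for the handle: U-shaped cut-out 96 mm (x) by 62 mm (y), with a charcoal tongue 40 mm wide (x = +-20 mm) from its -y edge to y = +3 mm. The handle fits with its origin and axes on the nest's. Fixed square foam pad 112 x 112 x 15 mm: 10 mm charcoal over 5 mm white; the cut-out goes through the charcoal only (white floor 5 mm above origin). Origin: centre of underside, z up.
- nest_base: Nest for the ring-footed base: round cut-out 78 mm across in its centre. Fixed square foam pad 112 x 112 x 15 mm: 10 mm charcoal over 5 mm white; the cut-out goes through the charcoal only (white floor 5 mm above origin). Origin: centre of underside, z up.
- nest_neck: Nest for the bottle neck: round cut-out 56 mm across in its centre. The nests lie two by two in any order, 113 mm apart, in a card tray 238 mm square, its rim 2 mm above the charcoal. Fixed square foam pad 112 x 112 x 15 mm: 10 mm charcoal over 5 mm white; the cut-out goes through the charcoal only (white floor 5 mm above origin). Origin: centre of underside, z up.
- nest_rim: Nest for the rim sherd: rectangular cut-out 92 mm (x) by 66 mm (y) in its centre; the sherd lies with its x along the nest's x, either way round. Fixed square foam pad 112 x 112 x 15 mm: 10 mm charcoal over 5 mm white; the cut-out goes through the charcoal only (white floor 5 mm above origin). Origin: centre of underside, z up.

How it is judged:
By the outcome, as a careful person would: the job done as asked, in the order asked, and still so for the second after the job is handed in, with the robot touching nothing.
It also fails if it takes over 128 s, if anything falls off the work surface, if the arm or the gripper's body presses on something with over 40 N, if the wrist force passes 120 N, or if a joint passes its speed limit or range.

## Working session

There is one attempt and no reset: what is moved stays moved. The work goes in short steps, Python scripts to look and compute and a tool call to move; the robot and the scene stay as the last step left them, time stands still between calls to the robot, and variables do not carry over. Pictures are saved under pics/ and viewed, at most 14 in all, crops included, and the job is handed in when it is done.

Besides the shell and the picture viewer there is one more tool, called after "Call:" as name(argument=value, ...), one argument or row to a line, values as JSON. step_arm: Moves the arm, as the interface text tells. Its arguments: {"type":"object","properties":{"commands":{"type":"array","items":{"type":"array","items":{"type":"array","items":{"type":"number"}}}},"newtons":{"type":"number"}},"required":["commands"]}

```bash
mkdir -p pics; ls
cat > h.py <<'E'
import numpy as np, cv2
from rig import r
from scipy.spatial.transform import Rotation as R
def snap(n,f=None):
    s=r.snapshot(n)
    if f: cv2.imwrite('pics/'+f,s['pixels'])
    return s
def ray(s,u,v,z):
    "pixel -> world point on plane z"
    T=np.array(s['extrinsics']); d=T[:3,:3]@np.array([(u-s['cx'])/s['fx'],-(v-s['cy'])/s['fy'],-1]); o=T[:3,3]
    return o+d*(z-o[2])/d[2]
def proj(s,p):
    T=np.array(s['extrinsics']); c=T[:3,:3].T@(np.array(p)-T[:3,3])
    return np.array([s['cx']+s['fx']*c[0]/-c[2], s['cy']-s['fy']*c[1]/-c[2]])
E
python3 - <<'E'
from h import *
for n in ['top','side']:
    s=snap(n,n+'0.png'); print(n,{k:v for k,v in s.items() if k not in('pixels','extrinsics')}); print(np.round(s['extrinsics'],3))
st=r.read_state(); print({k:np.round(v,3) for k,v in st.items()})
E
```

```text
pics
top {'fx': 487.1485364351546, 'fy': 487.1485364351546, 'cx': 328.1498837872256, 'cy': 244.15501074226577}
[[-0.002  0.979 -0.205  0.334]
 [-1.    -0.003 -0.003 -0.003]
 [-0.004  0.205  0.979  0.96 ]
 [ 0.     0.     0.     1.   ]]
side {'fx': 520.7230930873043, 'fy': 520.7230930873043, 'cx': 316.1877387022621, 'cy': 245.05344127701582}
[[ 0.878  0.242 -0.412  0.076]
 [-0.478  0.428 -0.767 -0.829]
 [-0.01   0.871  0.492  0.577]
 [ 0.     0.     0.     1.   ]]
{'clock': np.float64(0.1), 'qpos': array([-1.266,  0.427,  0.074,  1.607, -0.034,  1.111, -0.067]), 'qvel': array([ 0.001, -0.   ,  0.001, -0.003,  0.001,  0.   , -0.001]), 'tau': array([ 7.0000e-03, -9.3747e+01,  3.6750e+00, -4.5504e+01, -4.9000e-02,
        1.7000e-02,  0.0000e+00]), 'position': array([0.296, 0.606, 0.224]), 'tool_rot': array([-7.070e-01, -3.061e+00,  2.000e-03]), 'contact_force': array([-0.161, -0.088, -1.11 ]), 'wrist_torque': array([0.012, 0.012, 0.059]), 'grip_force': np.float64(0.0), 'gripper_width': np.float64(0.094)}
```

View pics/top0.png

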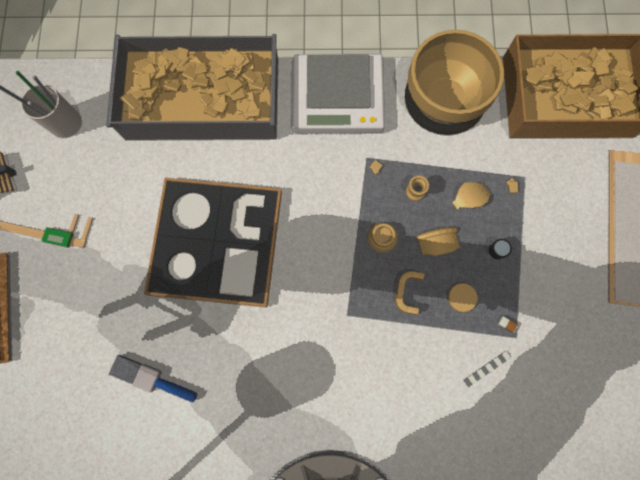

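View pics/side0.png

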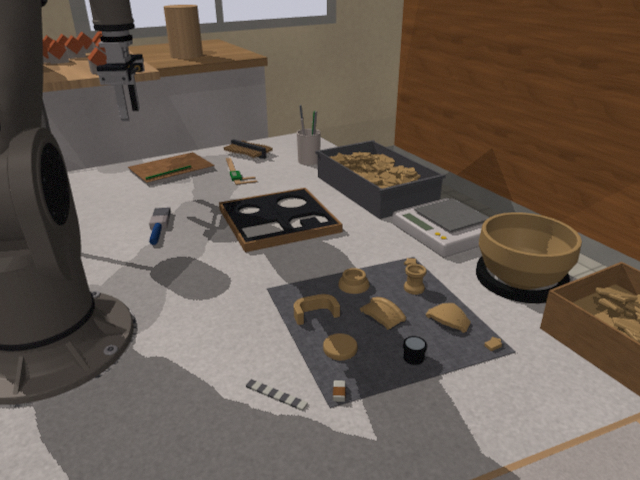

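The top view shows the tray on the left: base nest (191,211), handle nest (250,215), neck nest (182,266), rim nest (239,271). The mat is on the right: base (383,237), neck (418,187), handle (410,292), disc (463,297), and two arched sherds at (439,240) and (473,194). I'll zoom in to tell the sherds apart.

Run:
```python
from h import *
a=cv2.imread('pics/top0.png')[150:345,340:535]; b=cv2.imread('pics/top0.png')[170:315,140:290]
A=cv2.resize(a,(500,500),interpolation=cv2.INTER_CUBIC)
s=cv2.imread('pics/side0.png')[255:375,280:480]
B=cv2.resize(b,(290,280),interpolation=cv2.INTER_CUBIC);S=cv2.resize(s,(290,174),interpolation=cv2.INTER_CUBIC)
c=np.zeros((500,800,3),np.uint8);c[:,:500]=A;c[:280,505:795]=B;c[300:474,505:795]=S
cv2.imwrite('pics/c1.png',c)
```

```text
(no output)
```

View pics/c1.png

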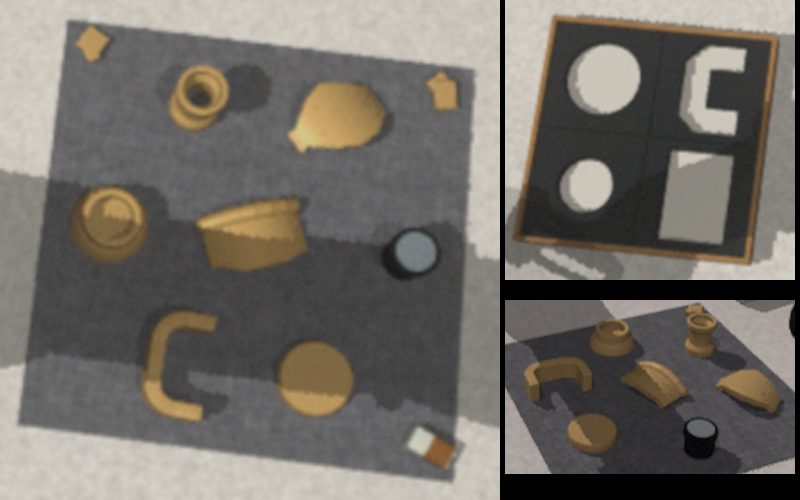

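The rim sherd, with its lip, is the middle piece at (439,240). The ragged one at (473,194) is the wall sherd. The handle opens toward image right, as does its nest. I'll take rough measurements from the top view and check the wrist camera.

```bash
cat >> h.py <<'E'
def blobs(mask,amin):
    mask=cv2.morphologyEx(mask.astype(np.uint8)*255,cv2.MORPH_OPEN,np.ones((3,3)))
    c,_=cv2.findContours(mask,cv2.RETR_EXTERNAL,cv2.CHAIN_APPROX_NONE)
    return [k for k in c if cv2.contourArea(k)>amin]
def clay(img):
    h=cv2.cvtColor(img,cv2.COLOR_BGR2HSV); return (h[...,1]>90)&(h[...,0]>8)&(h[...,0]<30)&(h[...,2]>50)
E
python3 - <<'E'
from h import *
s=snap('top'); im=s['pixels']; m=clay(im); m[:155]=0;m[340:]=0;m[:,:345]=0;m[:,530:]=0
for k in blobs(m,60):
    (u,v),(w,h),a=cv2.minAreaRect(k); p=ray(s,u,v,.015); print('clay',np.round([u,v,w,h,a]),np.round(p,3),round(float(np.hypot(p[0],p[1])),3))
g=im.astype(int).min(2); m=g>90; m[:185]=0;m[298:]=0; m[:,:160]=0;m[:,268:]=0
for k in blobs(m,60):
    (u,v),(w,h),a=cv2.minAreaRect(k); p=ray(s,u,v,.005); print('nest',np.round([u,v,w,h,a]),np.round(p,3),round(float(np.hypot(p[0],p[1])),3))
w=snap('wrist'); T=np.array(w['extrinsics']); st=r.read_state()
Rt=R.from_rotvec(st['tool_rot']).as_matrix()
print(w['fx'],'cam in tool',np.round(Rt.T@(T[:3,3]-st['position']),3)); print(np.round(Rt.T@T[:3,:3],3)); print(np.round(Rt,3))
E
```

```text
clay [511. 326.   9.  10.  31.] [ 0.371 -0.349  0.015] 0.51
clay [462. 297.  28.  29.  90.] [ 0.427 -0.26   0.015] 0.5
clay [408. 291.  25.  42.   8.] [ 0.438 -0.155  0.015] 0.465
clay [438. 242.  25.  39.  77.] [ 0.537 -0.217  0.015] 0.579
clay [382. 237.  28.  28.  90.] [ 0.547 -0.107  0.015] 0.557
clay [471. 195.  25.  37.  87.] [ 0.634 -0.289  0.015] 0.697
clay [512. 186.  13.  10.  90.] [ 0.653 -0.373  0.015] 0.752
clay [417. 188.  20.  25.  27.] [ 0.649 -0.181  0.015] 0.673
clay [375. 167.   9.  12.  27.] [ 0.693 -0.097  0.015] 0.7
nest [182. 266.  27.  26.  90.] [0.492 0.291 0.005] 0.572
nest [239. 271.  33.  46.   8.] [0.48  0.178 0.005] 0.512
nest [247. 216.  30.  46.   7.] [0.594 0.166 0.005] 0.617
nest [191. 210.  35.  36.  90.] [0.605 0.279 0.005] 0.667
414.0197203900252 cam in tool [ 0.073 -0.001 -0.159]
[[-0.001  0.968  0.252]
 [ 1.     0.001  0.002]
 [ 0.001  0.252 -0.968]]
[[-0.899  0.438 -0.   ]
 [ 0.438  0.899 -0.001]
 [-0.    -0.001 -1.   ]]
```

```bash
cat >> h.py <<'E'
def go(x,y,z,yaw=None):
    "yaw = world direction of tool y, deg; prints tool-frame shift and turn from the measured pose"
    st=r.read_state(); R0=R.from_rotvec(st['tool_rot']).as_matrix()
    cur=np.degrees(np.arctan2(R0[1,1],R0[0,1]))
    if yaw is None: yaw=cur
    a=np.radians(yaw); Y=np.array([np.cos(a),np.sin(a),0]); X=np.array([-Y[1],Y[0],0])
    Rd=np.column_stack([X,Y,[0,0,-1]])
    print('now',np.round(st['position'],4),'yaw',round(cur,1),'q7',round(st['qpos'][6],2),'t',round(st['clock'],1),'jaw',round(st['gripper_width'],4),'F',np.round(st['contact_force'],1),
      '-> d',np.round(R0.T@(np.array([x,y,z])-st['position']),4),'w',np.round(R.from_matrix(R0.T@Rd).as_rotvec(),3))
E
python3 -c "
from h import *
go(.543,.229,.224,82)"
```

```text
now [0.2958 0.6065 0.2241] yaw 64.0 q7 -0.07 t 0.2 jaw 0.0937 F [ 0.1 -0.4 -0.2] -> d [-3.876e-01 -2.309e-01  3.000e-04] w [-0.001 -0.    -0.314]
```

Call:
step_arm(
  commands=[
    [[0.094,-0.388,-0.231,0,0,0,-0.314],[0.094,-0.388,-0.231,0,0,0,-0.314],[0.094,-0.388,-0.231,0,0,0,-0.314],[0.094,-0.388,-0.231,0,0,0,-0.314],[0.094,-0.388,-0.231,0,0,0,-0.314],[0.094,-0.388,-0.231,0,0,0,-0.314],[0.094,-0.388,-0.231,0,0,0,-0.314],[0.094,-0.388,-0.231,0,0,0,-0.314],[0.094,-0.388,-0.231,0,0,0,-0.314],[0.094,-0.388,-0.231,0,0,0,-0.314]],
  ],
)

```text
clock: 1.2
position: [0.5466, 0.222, 0.2246]
tool_rot: [0.233, 3.132, -0.003]
contact_force: [-0.4, 0.4, -0.4]
gripper_width: 0.0937
grip_force: 0.0
```

Call:
step_arm(
  commands=[
    [[0.094,0,0,0,0,0,0],[0.094,0,0,0,0,0,0],[0.094,0,0,0,0,0,0],[0.094,0,0,0,0,0,0]],
  ],
)

```text
clock: 1.6
position: [0.5428, 0.23, 0.2244]
tool_rot: [-0.217, -3.134, -0.0]
contact_force: [0.2, 0.1, -0.6]
gripper_width: 0.0943
grip_force: 0.0
```

```bash
python3 -c "
from h import *
go(.543,.229,.224,82)
s=snap('wrist','w1.png'); print(proj(s,[.543,.229,.005]))
go(.54,-.17,.224,82)"
```

```text
now [0.5428 0.23   0.2244] yaw 82.1 q7 0.98 t 1.6 jaw 0.0943 F [ 0.2  0.1 -0.6] -> d [-0.0004 -0.001   0.0004] w [ 0.    -0.     0.002]
[324.39217072 217.22976011]
now [0.5429 0.2299 0.2244] yaw 82.1 q7 0.98 t 1.6 jaw 0.094 F [ 0.   0.5 -0. ] -> d [-0.0522 -0.3964  0.0004] w [ 0.    -0.     0.001]
```

View pics/w1.png

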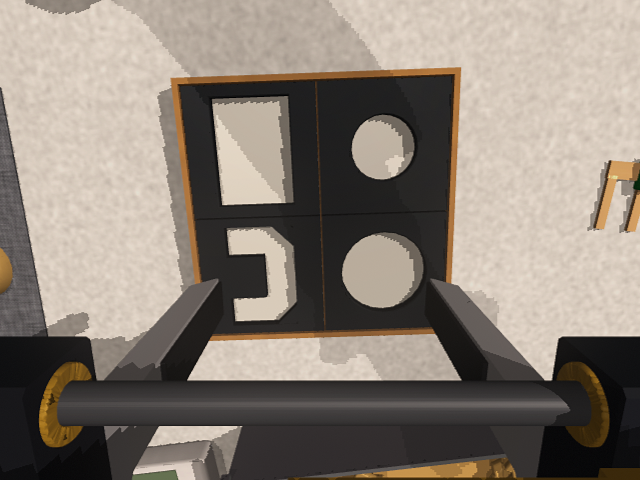

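The wrist view shows the tray clearly: rim nest (252,150), neck nest (383,147), base nest (383,270), and handle nest (262,275), which opens left toward the mat. Next I'll fit the tray rim and cut-outs, then go over the mat.

Run:
```python
from h import *
s=snap('wrist'); im=s['pixels']; h=cv2.cvtColor(im,cv2.COLOR_BGR2HSV)
m=(h[...,1]>100)&(h[...,0]<25)&(h[...,2]>70); m[:60]=0;m[345:]=0;m[:,:165]=0;m[:,470:]=0
v,u=np.nonzero(m); P=np.array([ray(s,a,b,.017)[:2] for a,b in zip(u,v)])
c=np.array([.543,.229]); yaw=np.radians(-8)
for i in range(6):
    Q=(P-c)@np.array([[np.cos(yaw),-np.sin(yaw)],[np.sin(yaw),np.cos(yaw)]])
    off=[];ang=[]
    for ax in (0,1):
        for sg in (1,-1):
            k=(abs(Q[:,ax]*sg-.117)<.012)&(abs(Q[:,1-ax])<.1)
            p=np.polyfit(Q[k,1-ax],Q[k,ax],1); ang.append(p[0]*(1 if ax else -1)); off.append(p[1])
    d=np.array([(off[0]+off[1])/2,(off[2]+off[3])/2]); c=c+np.array([[np.cos(yaw),-np.sin(yaw)],[np.sin(yaw),np.cos(yaw)]])@d; yaw+=np.mean(ang)
print('tray',np.round(c,4),np.degrees(yaw),np.round(off,4),np.degrees(ang))
B=np.array([[np.cos(yaw),-np.sin(yaw)],[np.sin(yaw),np.cos(yaw)]])
for n,q in dict(neck=(-1,1),rim=(-1,-1),handle=(1,-1),base=(1,1)).items(): print(n,np.round(c+B@(np.array(q)*.0565),4))
m=(im.min(2)>110); m[:90]=0;m[325:]=0;m[:,:205]=0;m[:,427:]=0
for k in blobs(m,300):
    (a,b),wh,_=cv2.minAreaRect(k); print(np.round((a,b)),np.round(ray(s,a,b,.009),4))
```

```text
tray [0.5378 0.226 ] -6.011329212455471 [ 0.1171 -0.1171  0.1173 -0.1173] [ 0.00603376 -0.00270259 -0.03469635  0.03136518]
neck [0.4876 0.2881]
rim [0.4757 0.1757]
handle [0.5881 0.1639]
base [0.5999 0.2763]
[379. 272.] [0.6019 0.2727 0.009 ]
[263. 273.] [0.5881 0.163  0.009 ]
[379. 150.] [0.4894 0.2848 0.009 ]
[249. 153.] [0.4754 0.1713 0.009 ]
```

Call:
step_arm(
  commands=[
    [[0.094,-0.052,-0.396,0,0,0,0],[0.094,-0.052,-0.396,0,0,0,0],[0.094,-0.052,-0.396,0,0,0,0],[0.094,-0.052,-0.396,0,0,0,0],[0.094,-0.052,-0.396,0,0,0,0],[0.094,-0.052,-0.396,0,0,0,0],[0.094,-0.052,-0.396,0,0,0,0],[0.094,-0.052,-0.396,0,0,0,0],[0.094,-0.052,-0.396,0,0,0,0],[0.094,-0.052,-0.396,0,0,0,0]],
  ],
)

```text
clock: 2.7
position: [0.5395, -0.1712, 0.2244]
tool_rot: [-0.222, -3.134, 0.0]
contact_force: [-0.3, 0.8, 0.6]
gripper_width: 0.0942
grip_force: 0.0
```

Call:
step_arm(
  commands=[
    [[0.094,0,0,0,0,0,0],[0.094,0,0,0,0,0,0],[0.094,0,0,0,0,0,0],[0.094,0,0,0,0,0,0]],
  ],
)

```text
clock: 3.1
position: [0.5398, -0.1697, 0.2245]
tool_rot: [-0.218, -3.134, -0.0]
contact_force: [0.4, 0.2, 1.0]
gripper_width: 0.0936
grip_force: 0.0
```

```bash
python3 -c "
from h import *
s=snap('wrist','w2.png'); go(.54,-.17,.224,82)
im=s['pixels']
m=clay(im); m[330:]=0
for k in blobs(m,300):
    (a,b),wh,an=cv2.minAreaRect(k); print(np.round((a,b)),np.round(wh),round(an,1),np.round(ray(s,a,b,.015),4))
"
```

```text
now [ 0.5398 -0.1699  0.2245] yaw 82.0 q7 1.74 t 3.1 jaw 0.0941 F [-0.1  0.  -0.6] -> d [-0.0002 -0.0001  0.0005] w [0.    0.    0.001]
[331. 314.] [30. 40.] 90.0 [ 0.6329 -0.1773  0.015 ]
[236. 313.] [31. 41.] 15.1 [ 0.6194 -0.2683  0.015 ]
[271. 219.] [57. 88.] 69.0 [ 0.5335 -0.2186  0.015 ]
[627. 236.] [105.  24.] 90.0 [0.5946 0.1016 0.015 ]
[391. 214.] [64. 65.] 45.0 [ 0.5436 -0.1104  0.015 ]
[202. 100.] [69. 67.] 90.0 [ 0.4243 -0.2593  0.015 ]
[326.  92.] [ 56. 104.] 1.9 [ 0.4326 -0.1547  0.015 ]
[80. 47.] [23. 25.] 15.5 [ 0.3695 -0.3491  0.015 ]
```

View pics/w2.png

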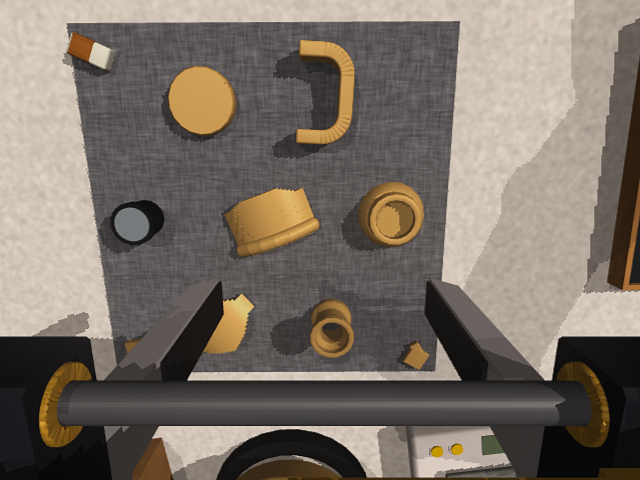

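The wrist view of the mat shows the handle at about (326,92) with its crown on the right (bar near u=347), the base at (391,214), the neck at (332,328) and the rim sherd at (271,220) with its lip on the lower side. The camera is almost directly above the handle, so I'll measure that now.

Run:
```python
from h import *
s=snap('wrist'); im=s['pixels']; print(np.round(np.array(s['extrinsics'])[:3,3],3))
m=clay(im); m[160:]=0;m[:,:270]=0;m[:,400:]=0
k=max(blobs(m,300),key=cv2.contourArea)[:,0]
P=np.array([ray(s,u,v,.028)[:2] for u,v in k],np.float32)
(c,wh,a)=cv2.minAreaRect(P); print(np.round(c,4),np.round(wh,4),a); bx=cv2.boxPoints((c,wh,a)); print(np.round(bx,3))
# nominal crown centre = origin + 17mm toward +y_handle
th=np.radians(a); ax=[np.array([np.cos(th+i*np.pi/2),np.sin(th+i*np.pi/2)]) for i in range(2)]
yh=max([x*sg for x in ax for sg in(1,-1)],key=lambda x:x[1]); xh=np.array([yh[1],-yh[0]])
Q=(P-np.array(c))@np.c_[xh,yh]; print('x',Q[:,0].min(),Q[:,0].max(),'y',Q[:,1].min(),Q[:,1].max())
k=(abs(Q[:,0])<.013)&(Q[:,1]>0); print('crown outer/inner y',np.round(np.sort(Q[k,1])[[3,-3]],4), 'slope', np.degrees(np.arctan(np.polyfit(Q[k&(Q[:,1]>.017),0],Q[k&(Q[:,1]>.017),1],1)[0])))
print('yaw yh',np.degrees(np.arctan2(yh[1],yh[0])))
```

```text
[ 0.467 -0.161  0.384]
[ 0.4351 -0.1553] [0.0457 0.0794] 79.00084686279297
[[ 0.392 -0.17 ]
 [ 0.47  -0.185]
 [ 0.478 -0.14 ]
 [ 0.401 -0.125]]
x -0.03969026632272245 0.03969023055603729 y -0.02285350935528944 0.022853542372533314
crown outer/inner y [0.0103 0.0228] slope -0.4608934992140475
yaw yh 79.00084686279297
```

```bash
python3 -c "
from h import *
go(.4383,-.1386,.033,79)"
```

```text
now [ 0.5397 -0.17    0.2245] yaw 82.0 q7 1.74 t 3.2 jaw 0.0938 F [-0.1  0.7  0.3] -> d [0.1048 0.0171 0.1915] w [0.    0.    0.053]
```

Call:
step_arm(
  commands=[
    [[0.04,0.105,0.017,0.05,0,0,0.053],[0.04,0.105,0.017,0.1,0,0,0.053],[0.04,0.105,0.017,0.12,0,0,0.053],[0.04,0.105,0.017,0.12,0,0,0.053],[0.04,0.105,0.017,0.12,0,0,0.053],[0.04,0.105,0.017,0.15,0,0,0.053],[0.04,0.105,0.017,0.17,0,0,0.053],[0.04,0.105,0.017,0.185,0,0,0.053],[0.04,0.105,0.017,0.191,0,0,0.053],[0.04,0.105,0.017,0.191,0,0,0.053]],
  ],
  newtons=12,
)

```text
clock: 4.2
position: [0.4388, -0.1392, 0.0337]
tool_rot: [0.303, 3.127, -0.0]
contact_force: [0.1, -0.6, 0.7]
gripper_width: 0.0403
grip_force: 0.0
```

```bash
python3 -c "
from h import *
go(.4383,-.1386,.033,79)"
```

```text
now [ 0.4388 -0.1392  0.0337] yaw 78.9 q7 1.77 t 4.2 jaw 0.0403 F [ 0.1 -0.6  0.7] -> d [0.0006 0.0005 0.0007] w [-0.     0.    -0.001]
```

Call:
step_arm(
  commands=[
    [[0,0,0,0,0,0,0],[0,0,0,0,0,0,0],[0,0,0,0,0,0,0],[0,0,0,0,0,0,0],[0,0,0,0,0,0,0],[0,0,0,0,0,0,0]],
  ],
)

```text
clock: 4.8
position: [0.4384, -0.1389, 0.0339]
tool_rot: [0.302, 3.126, 0.0]
contact_force: [-1.5, 1.4, 7.9]
gripper_width: 0.012
grip_force: 12.0
```

```bash
python3 -c "
from h import *
go(.5899,.1808,.036,84)"
```

```text
now [ 0.4384 -0.1389  0.0339] yaw 79.0 q7 1.77 t 4.8 jaw 0.012 F [-1.5  1.4  7.9] -> d [-0.0874  0.3428 -0.0019] w [ 0.     0.001 -0.088]
```

Call:
step_arm(
  commands=[
    [[0,0,0,-0.015,0,0,0],[0,0,0,-0.04,0,0,0],[0,0,0,-0.07,0,0,0],[0,-0.01,0.04,-0.08,0,0,-0.03],[0,-0.02,0.08,-0.08,0,0,-0.06],[0,-0.03,0.12,-0.08,0,0,-0.088],[0,-0.045,0.16,-0.08,0,0,-0.088],[0,-0.055,0.2,-0.08,0,0,-0.088],[0,-0.065,0.245,-0.08,0,0,-0.088],[0,-0.075,0.29,-0.08,0,0,-0.088]],
  ],
)

```text
clock: 5.8
position: [0.5676, 0.1329, 0.1135]
tool_rot: [-0.165, -3.137, 0.0]
contact_force: [0.9, -0.6, -0.8]
gripper_width: 0.0118
grip_force: 12.0
```

```bash
python3 -c "
from h import *
go(.5899,.1808,.037,84)"
```

```text
now [0.5676 0.1329 0.1135] yaw 84.0 q7 1.25 t 5.8 jaw 0.0118 F [ 0.9 -0.6 -0.8] -> d [-0.0171  0.05    0.0765] w [-0. -0. -0.]
```

Call:
step_arm(
  commands=[
    [[0,-0.013,0.035,0,0,0,0],[0,-0.013,0.053,0.02,0,0,0],[0,-0.013,0.053,0.04,0,0,0],[0,-0.013,0.053,0.045,0,0,0],[0,-0.013,0.053,0.045,0,0,0],[0,-0.013,0.053,0.045,0,0,0]],
  ],
)

```text
clock: 6.4
position: [0.5861, 0.182, 0.0693]
tool_rot: [0.166, 3.137, 0.0]
contact_force: [0.6, -0.7, -0.7]
gripper_width: 0.0118
grip_force: 12.0
```

```bash
python3 -c "
from h import *
go(.5899,.1808,.037,84)
snap('wrist','w3.png')"
```

```text
now [0.5861 0.182  0.0693] yaw 83.9 q7 1.2 t 6.4 jaw 0.0118 F [ 0.6 -0.7 -0.7] -> d [-0.0039 -0.0008  0.0323] w [ 0.     0.001 -0.001]
```

View pics/w3.png

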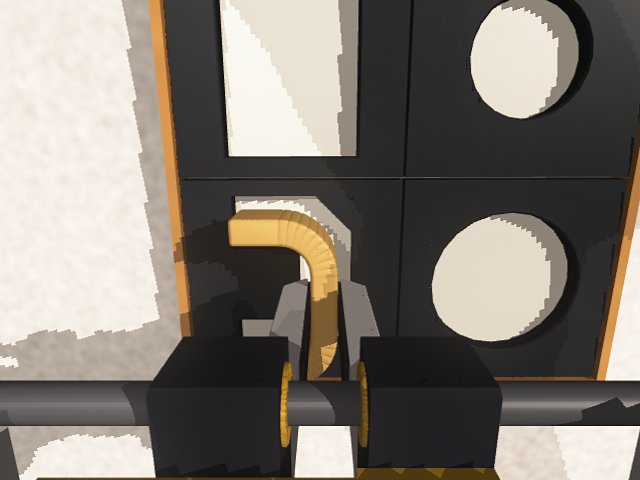

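The picture shows the handle held level above its nest and aligned with the cut-out, with the visible leg at (250,228). Now I'll lower it.

Call:
step_arm(
  commands=[
    [[0,-0.004,-0.001,0,0,0,0],[0,-0.004,-0.001,0.01,0,0,0],[0,-0.004,-0.001,0.018,0,0,0],[0,-0.004,-0.001,0.024,0,0,0],[0,-0.004,-0.001,0.028,0,0,0],[0,-0.004,-0.001,0.03,0,0,0],[0,-0.004,-0.001,0.03,0,0,0],[0,-0.004,-0.001,0.03,0,0,0]],
  ],
)

```text
clock: 7.25
position: [0.5902, 0.1809, 0.0386]
tool_rot: [0.165, 3.136, -0.0]
contact_force: [0.8, -2.1, 6.0]
gripper_width: 0.0118
grip_force: 12.0
```

Call:
step_arm(
  commands=[
    [[0,0,0,0.001,0,0,0],[0,0,0,0.001,0,0,0]],
  ],
)

```text
clock: 7.45
position: [0.5904, 0.1809, 0.0381]
tool_rot: [0.165, 3.136, 0.0]
contact_force: [-2.7, -2.4, 13.4]
gripper_width: 0.0125
grip_force: 12.0
```

Call:
step_arm(
  commands=[
    [[0,0,0,0.001,0,0,0],[0,0,0,0.001,0,0,0]],
  ],
)

```text
clock: 7.65
position: [0.5906, 0.1808, 0.0373]
tool_rot: [0.165, 3.136, 0.0]
contact_force: [-0.7, -3.6, 15.6]
gripper_width: 0.0121
grip_force: 12.0
```

Call:
step_arm(
  commands=[
    [[0.016,0,0,0,0,0,0],[0.022,0,0,0,0,0,0],[0.03,0,0,0,0,0,0],[0.03,0,0,-0.005,0,0,0],[0.03,0,0,-0.02,0,0,0],[0.03,0,0,-0.05,0,0,0],[0.05,0,0,-0.1,0,0,0],[0.09,0,0,-0.15,0,0,0],[0.094,0,0,-0.17,0,0,0],[0.094,0,0,-0.17,0,0,0]],
  ],
)

```text
clock: 8.65
position: [0.591, 0.1811, 0.2108]
tool_rot: [0.165, 3.132, 0.004]
contact_force: [0.4, 0.4, -0.4]
gripper_width: 0.0588
grip_force: 0.0
```

Run:
```python
from h import *
s=snap('wrist'); cv2.imwrite('pics/w4.png',s['pixels'][60:400])
# target over base: camera directly above base -> TCP = base - 73mm*tool x + ...
go(.5436,-.1104,.2,84)
st=r.read_state(); X=R.from_rotvec(st['tool_rot']).as_matrix()[:,0]
t=np.array([.5436,-.1104,.2])-.073*X; go(*t,84)
```

```text
now [0.59   0.181  0.2085] yaw 84.0 q7 1.16 t 8.7 jaw 0.0627 F [ 1.4 -0.2 -1.1] -> d [ 0.0155 -0.2947  0.0081] w [ 0.001  0.002 -0.001]
now [0.59   0.181  0.2085] yaw 84.0 q7 1.16 t 8.7 jaw 0.0627 F [ 1.4 -0.2 -1.1] -> d [-0.0575 -0.2947  0.0081] w [ 0.001  0.002 -0.001]
```

View pics/w4.png

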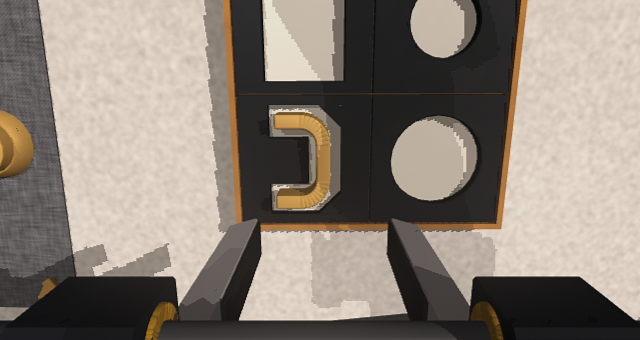

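The handle lies flat and centred in its nest at (302,160). Next is the base.

Call:
step_arm(
  commands=[
    [[0.094,-0.058,-0.295,0,0,0,0],[0.094,-0.058,-0.295,0,0,0,0],[0.094,-0.058,-0.295,0,0,0,0],[0.094,-0.058,-0.295,0,0,0,0],[0.094,-0.058,-0.295,0,0,0,0],[0.094,-0.058,-0.295,0,0,0,0],[0.094,-0.058,-0.295,0,0,0,0],[0.094,-0.058,-0.295,0,0,0,0],[0.094,-0.058,-0.295,0,0,0,0],[0.094,-0.058,-0.295,0,0,0,0]],
  ],
)

```text
clock: 9.7
position: [0.6163, -0.1167, 0.206]
tool_rot: [-0.161, -3.137, -0.0]
contact_force: [0.6, 0.4, -0.1]
gripper_width: 0.094
grip_force: 0.0
```

```bash
cat >> h.py <<'E'
def above(s,guess,z):
    "blob nearest guess, its points cast on plane z"
    k=blobs(clay(s['pixels']),300); g=proj(s,guess)
    k=min(k,key=lambda c:np.hypot(*(np.array(cv2.minAreaRect(c)[0])-g)))
    P=np.array([ray(s,u,v,z)[:2] for u,v in k[:,0]],np.float32)
    return k[:,0],P
E
python3 - <<'E'
from h import *
s=snap('wrist'); print(np.round(np.array(s['extrinsics'])[:3,3],3))
k,P=above(s,[.5436,-.1104,.015],.010); c,rad=cv2.minEnclosingCircle(P); print('disc',np.round(c,4),rad*2, cv2.fitEllipse(P))
go(c[0],c[1],.037,84)
E
```

```text
[ 0.543 -0.11   0.365]
disc [ 0.5467 -0.1089] 0.060555439442396164 ((0.5464907884597778, -0.10885149985551834), (0.05884696543216705, 0.05953094735741615), 165.9123992919922)
now [ 0.6163 -0.1168  0.2062] yaw 84.1 q7 1.7 t 9.8 jaw 0.0941 F [ 0.4 -0.4  0.8] -> d [0.0699 0.0007 0.1692] w [ 0.    -0.001  0.002]
```

Call:
step_arm(
  commands=[
    [[0.08,0.04,0.001,0.03,0,0,0],[0.08,0.07,0.001,0.07,0,0,0],[0.08,0.07,0.001,0.11,0,0,0],[0.08,0.07,0.001,0.12,0,0,0],[0.08,0.07,0.001,0.12,0,0,0],[0.08,0.07,0.001,0.14,0,0,0],[0.08,0.07,0.001,0.155,0,0,0],[0.08,0.07,0.001,0.165,0,0,0],[0.08,0.07,0.001,0.169,0,0,0],[0.08,0.07,0.001,0.169,0,0,0]],
  ],
)

```text
clock: 10.75
position: [0.5469, -0.11, 0.0374]
tool_rot: [-0.165, -3.137, 0.0]
contact_force: [0.4, -0.2, 0.6]
gripper_width: 0.0802
grip_force: 0.0
```

Call:
step_arm(
  commands=[
    [[0.08,0,0,0,0,0,0],[0.06,0,0,0,0,0,0],[0.04,0,0,0,0,0,0],[0.04,0,0,0,0,0,0],[0.04,0,0,0,0,0,0],[0.04,0,0,0,0,0,0],[0.04,0,0,0,0,0,0]],
  ],
  newtons=12,
)

```text
clock: 11.45
position: [0.5469, -0.1099, 0.0376]
tool_rot: [0.164, 3.137, 0.0]
contact_force: [-0.8, 0.9, 2.1]
gripper_width: 0.0467
grip_force: 12.0
```

```bash
python3 -c "
from h import *
go(.5467,-.1089,.037,84)
go(.5999,.2763,.040,84)"
```

```text
now [ 0.5469 -0.1099  0.0376] yaw 84.0 q7 1.77 t 11.4 jaw 0.0467 F [-0.8  0.9  2.1] -> d [0.0003 0.0009 0.0006] w [ 0.  0. -0.]
now [ 0.5469 -0.1099  0.0376] yaw 84.0 q7 1.77 t 11.4 jaw 0.0467 F [-0.8  0.9  2.1] -> d [-0.0123  0.3896 -0.0024] w [ 0.  0. -0.]
```

Call:
step_arm(
  commands=[
    [[0.04,0,0,-0.015,0,0,0],[0.04,0,0,-0.04,0,0,0],[0.04,0,0,-0.07,0,0,0],[0.04,0,0.03,-0.08,0,0,0],[0.04,0,0.07,-0.08,0,0,0],[0.04,-0.002,0.115,-0.08,0,0,0],[0.04,-0.004,0.16,-0.08,0,0,0],[0.04,-0.006,0.205,-0.08,0,0,0],[0.04,-0.008,0.25,-0.08,0,0,0],[0.04,-0.01,0.295,-0.08,0,0,0]],
  ],
)

```text
clock: 12.45
position: [0.5878, 0.1841, 0.1187]
tool_rot: [0.165, 3.137, 0.0]
contact_force: [0.5, 0.0, -0.6]
gripper_width: 0.0469
grip_force: 11.9
```

Call:
step_arm(
  commands=[
    [[0.04,-0.002,0.04,0,0,0,0],[0.04,-0.002,0.075,0,0,0,0],[0.04,-0.002,0.095,0,0,0,0],[0.04,-0.002,0.095,0.02,0,0,0],[0.04,-0.002,0.095,0.04,0,0,0],[0.04,-0.002,0.095,0.05,0,0,0],[0.04,-0.002,0.095,0.05,0,0,0]],
  ],
)

```text
clock: 13.15
position: [0.5991, 0.2755, 0.0666]
tool_rot: [-0.166, -3.136, 0.002]
contact_force: [-0.4, -0.5, -0.6]
gripper_width: 0.0472
grip_force: 11.9
```

```bash
python3 -c "
from h import *
go(.5999,.2763,.0406,84)"
```

```text
now [0.5991 0.2755 0.0666] yaw 83.9 q7 1.1 t 13.2 jaw 0.0472 F [-0.4 -0.5 -0.6] -> d [-0.0008  0.0009  0.026 ] w [-0.002 -0.002 -0.001]
```

Call:
step_arm(
  commands=[
    [[0.04,-0.001,0.001,0.008,0,0,0],[0.04,-0.001,0.001,0.015,0,0,0],[0.04,-0.001,0.001,0.02,0,0,0],[0.04,-0.001,0.001,0.023,0,0,0],[0.04,-0.001,0.001,0.025,0,0,0],[0.04,-0.001,0.001,0.025,0,0,0],[0.04,-0.001,0.001,0.025,0,0,0]],
  ],
)

```text
clock: 13.85
position: [0.6015, 0.2773, 0.0435]
tool_rot: [0.165, 3.136, 0.001]
contact_force: [-2.1, -2.6, 11.3]
gripper_width: 0.0472
grip_force: 12.4
```

Call:
step_arm(
  commands=[
    [[0.04,0,0,0.001,0,0,0],[0.04,0,0,0.001,0,0,0]],
  ],
)

```text
clock: 14.05
position: [0.6017, 0.2774, 0.0432]
tool_rot: [0.165, 3.136, 0.001]
contact_force: [-4.7, -3.6, 19.7]
gripper_width: 0.0474
grip_force: 16.6
```

Call:
step_arm(
  commands=[
    [[0.04,0,0,-0.001,0,0,0],[0.04,0,0,-0.001,0,0,0],[0.05,0,0,-0.001,0,0,0],[0.053,0,0,-0.001,0,0,0],[0.06,0,0,-0.001,0,0,0],[0.06,0,0,-0.005,0,0,0],[0.06,0,0,-0.02,0,0,0],[0.06,0,0,-0.06,0,0,0],[0.09,0,0,-0.11,0,0,0],[0.09,0,0,-0.16,0,0,0]],
  ],
)

```text
clock: 15.05
position: [0.6004, 0.2771, 0.2042]
tool_rot: [-0.165, -3.137, 0.0]
contact_force: [0.5, 0.1, -0.3]
gripper_width: 0.0729
grip_force: 0.0
```

Run:
```python
from h import *
s=snap('wrist'); cv2.imwrite('pics/w5.png',s['pixels'][60:400])
# camera above neck
st=r.read_state(); X=R.from_rotvec(st['tool_rot']).as_matrix()[:,0]
t=np.array([.645,-.178,.2])-.073*X; go(*t,84)
```

```text
now [0.6037 0.2784 0.2133] yaw 83.9 q7 1.06 t 15.1 jaw 0.0765 F [3.1 0.5 8.5] -> d [-0.1621 -0.4495  0.0112] w [ 0.006  0.008 -0.001]
```

View pics/w5.png

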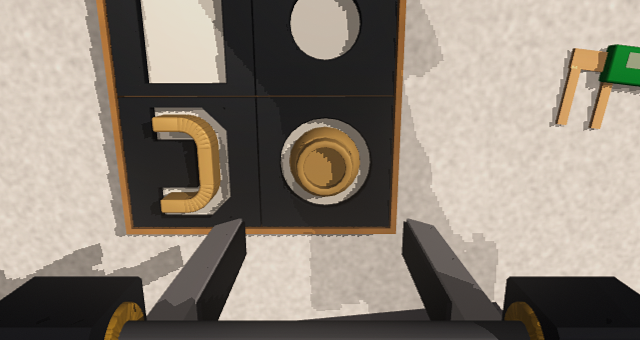

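The base sits in its nest at (325,160), with white floor visible all round it. Next is the neck.

Call:
step_arm(
  commands=[
    [[0.094,-0.162,-0.45,0.01,0,0,0],[0.094,-0.162,-0.45,0.01,0,0,0],[0.094,-0.162,-0.45,0.01,0,0,0],[0.094,-0.162,-0.45,0.01,0,0,0],[0.094,-0.162,-0.45,0.01,0,0,0],[0.094,-0.162,-0.45,0.01,0,0,0],[0.094,-0.162,-0.45,0.01,0,0,0],[0.094,-0.162,-0.45,0.01,0,0,0],[0.094,-0.162,-0.45,0.01,0,0,0],[0.094,-0.162,-0.45,0.01,0,0,0]],
  ],
)

```text
clock: 16.1
position: [0.7145, -0.192, 0.1927]
tool_rot: [0.17, 3.136, -0.003]
contact_force: [-0.1, 0.8, 0.5]
gripper_width: 0.0941
grip_force: 0.0
```

Call:
step_arm(
  commands=[
    [[0.094,0,0,0,0,0,0],[0.094,0,0,0,0,0,0],[0.094,0,0,0,0,0,0],[0.094,0,0,0,0,0,0]],
  ],
)

```text
clock: 16.5
position: [0.7149, -0.1852, 0.1919]
tool_rot: [0.162, 3.137, 0.001]
contact_force: [0.9, -0.2, 1.2]
gripper_width: 0.0936
grip_force: 0.0
```

Run:
```python
from h import *
s=snap('wrist'); print(np.round(np.array(s['extrinsics'])[:3,3],3))
k,P=above(s,[.645,-.178,.04],.044); c,rad=cv2.minEnclosingCircle(P); print(np.round(c,4),rad*2, cv2.fitEllipse(P)); m=k.mean(0);print(m)
# lip: the blob part farthest from nadir is foot or lip; local crop
u,v=m.astype(int); cv2.imwrite('pics/n.png',cv2.resize(s['pixels'][v-50:v+50,u-50:u+50],(400,400)))
go(c[0],c[1],.044,84)
```

```text
[ 0.642 -0.179  0.351]
[ 0.6419 -0.1783] 0.04008165001869202 ((0.6418511867523193, -0.17828701436519623), (0.03904631361365318, 0.03912726789712906), 179.91453552246094)
[324.8089172  134.76433121]
now [ 0.7149 -0.1854  0.1919] yaw 84.1 q7 1.81 t 16.6 jaw 0.0942 F [-0.4 -0.3  0.3] -> d [ 0.0734 -0.0005  0.1479] w [0.    0.    0.002]
```

View pics/n.png

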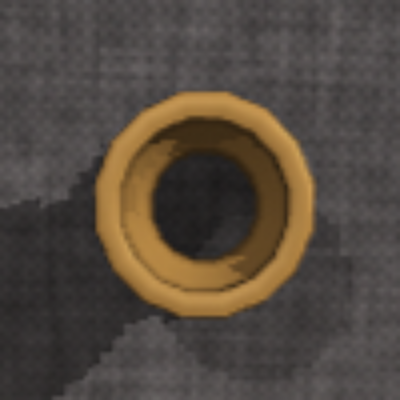

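The camera is directly above the neck, which is upright with its lip concentric. Now I'll grip it over the lip.

Call:
step_arm(
  commands=[
    [[0.07,0.035,0,0.02,0,0,0],[0.07,0.073,0,0.04,0,0,0],[0.07,0.073,0,0.06,0,0,0],[0.07,0.073,0,0.06,0,0,0],[0.07,0.073,0,0.07,0,0,0],[0.07,0.073,0,0.1,0,0,0],[0.07,0.073,0,0.13,0,0,0],[0.07,0.073,0,0.145,0,0,0],[0.07,0.073,0,0.149,0,0,0],[0.07,0.073,0,0.149,0,0,0]],
  ],
)

```text
clock: 17.55
position: [0.6426, -0.1795, 0.0428]
tool_rot: [0.165, 3.137, -0.0]
contact_force: [-0.6, 0.3, 0.7]
gripper_width: 0.0701
grip_force: 0.0
```

Call:
step_arm(
  commands=[
    [[0.07,0,0,0,0,0,0],[0.05,0,0,0,0,0,0],[0.035,0,0,0,0,0,0],[0.035,0,0,0,0,0,0],[0.035,0,0,0,0,0,0],[0.035,0,0,0,0,0,0],[0.035,0,0,0,0,0,0]],
  ],
  newtons=12,
)

```text
clock: 18.25
position: [0.6423, -0.1793, 0.0427]
tool_rot: [0.165, 3.137, 0.0]
contact_force: [-0.9, 0.2, 3.9]
gripper_width: 0.0397
grip_force: 12.0
```

```bash
python3 -c "
from h import *
go(.6419,-.1783,.043,84)
go(.4876,.2881,.046,84)"
```

```text
now [ 0.6423 -0.1793  0.0427] yaw 84.0 q7 1.87 t 18.2 jaw 0.0397 F [-0.9  0.2  3.9] -> d [ 0.0005  0.0009 -0.0003] w [ 0.  0. -0.]
now [ 0.6423 -0.1793  0.0427] yaw 84.0 q7 1.87 t 18.2 jaw 0.0397 F [-0.9  0.2  3.9] -> d [ 0.2027  0.4486 -0.0033] w [ 0.  0. -0.]
```

Call:
step_arm(
  commands=[
    [[0.035,0,0,-0.015,0,0,0],[0.035,0,0,-0.04,0,0,0],[0.035,0,0,-0.07,0,0,0],[0.035,0.013,0.03,-0.08,0,0,0],[0.035,0.03,0.07,-0.08,0,0,0],[0.035,0.048,0.11,-0.08,0,0,0],[0.035,0.066,0.15,-0.08,0,0,0],[0.035,0.084,0.19,-0.08,0,0,0],[0.035,0.102,0.23,-0.08,0,0,0],[0.035,0.12,0.27,-0.08,0,0,0]],
  ],
)

```text
clock: 19.25
position: [0.5505, 0.1032, 0.1236]
tool_rot: [0.165, 3.136, 0.001]
contact_force: [0.9, 0.5, -0.6]
gripper_width: 0.0396
grip_force: 12.0
```

Call:
step_arm(
  commands=[
    [[0.035,0.018,0.04,0,0,0,0],[0.035,0.036,0.08,0,0,0,0],[0.035,0.054,0.12,0,0,0,0],[0.035,0.072,0.15,0,0,0,0],[0.035,0.083,0.179,0,0,0,0],[0.035,0.083,0.179,0.01,0,0,0],[0.035,0.083,0.179,0.03,0,0,0],[0.035,0.083,0.179,0.05,0,0,0],[0.035,0.083,0.179,0.05,0,0,0],[0.035,0.083,0.179,0.05,0,0,0]],
  ],
)

```text
clock: 20.25
position: [0.4876, 0.2878, 0.073]
tool_rot: [-0.166, -3.137, 0.001]
contact_force: [-0.2, 0.9, 0.2]
gripper_width: 0.0396
grip_force: 12.0
```

```bash
python3 -c "
from h import *
go(.4876,.2881,.0457,84)"
```

```text
now [0.4876 0.2878 0.073 ] yaw 83.9 q7 0.97 t 20.2 jaw 0.0396 F [-0.2  0.9  0.2] -> d [0.     0.0003 0.0273] w [-0.001 -0.    -0.001]
```

Call:
step_arm(
  commands=[
    [[0.035,0,0,0.008,0,0,0],[0.035,0,0,0.015,0,0,0],[0.035,0,0,0.02,0,0,0],[0.035,0,0,0.023,0,0,0],[0.035,0,0,0.025,0,0,0],[0.035,0,0,0.025,0,0,0],[0.035,0,0,0.025,0,0,0]],
  ],
)

```text
clock: 20.95
position: [0.4877, 0.2884, 0.0478]
tool_rot: [0.165, 3.137, 0.0]
contact_force: [0.1, -2.8, 7.1]
gripper_width: 0.0399
grip_force: 12.0
```

Call:
step_arm(
  commands=[
    [[0.035,0,0,0.001,0,0,0],[0.035,0,0,0.001,0,0,0]],
  ],
)

```text
clock: 21.15
position: [0.4879, 0.2883, 0.0471]
tool_rot: [0.165, 3.136, 0.001]
contact_force: [-1.0, -3.0, 13.5]
gripper_width: 0.0393
grip_force: 12.0
```

Call:
step_arm(
  commands=[
    [[0.035,0,0,-0.001,0,0,0],[0.042,0,0,-0.001,0,0,0],[0.046,0,0,-0.001,0,0,0],[0.052,0,0,-0.001,0,0,0],[0.06,0,0,-0.005,0,0,0],[0.06,0,0,-0.02,0,0,0],[0.06,0,0,-0.06,0,0,0],[0.09,0,0,-0.11,0,0,0],[0.09,0,0,-0.16,0,0,0],[0.09,0,0,-0.16,0,0,0]],
  ],
)

```text
clock: 22.15
position: [0.49, 0.2899, 0.2142]
tool_rot: [0.165, 3.13, 0.011]
contact_force: [-0.1, 0.1, -0.4]
gripper_width: 0.0806
grip_force: 0.0
```

Run:
```python
from h import *
s=snap('wrist'); cv2.imwrite('pics/w6.png',s['pixels'][60:400])
go(.556,-.288,.2,18)
```

```text
now [0.4887 0.2894 0.2109] yaw 84.0 q7 0.91 t 22.2 jaw 0.0846 F [ 0.5 -0.3  0. ] -> d [-0.1274 -0.5672  0.0086] w [7.000e-03 1.000e-03 1.152e+00]
```

View pics/w6.png

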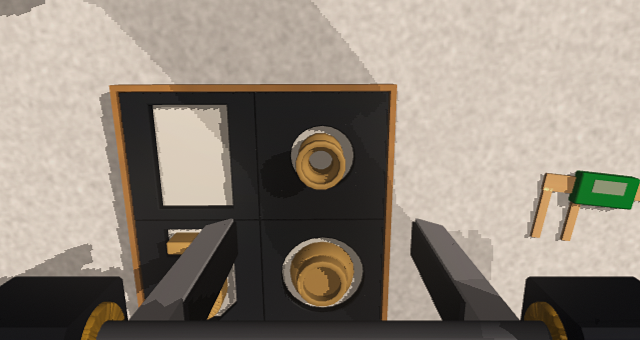

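The neck stands upright in its nest at (321,158). Next is the rim sherd.

Call:
step_arm(
  commands=[
    [[0.094,-0.127,-0.567,0.009,0,0,1.15],[0.094,-0.127,-0.567,0.009,0,0,1.15],[0.094,-0.127,-0.567,0.009,0,0,1.15],[0.094,-0.127,-0.567,0.009,0,0,1.15],[0.094,-0.127,-0.567,0.009,0,0,1.15],[0.094,-0.127,-0.567,0.009,0,0,1.15],[0.094,-0.127,-0.567,0.009,0,0,1.15],[0.094,-0.127,-0.567,0.009,0,0,1.15],[0.094,-0.127,-0.567,0.009,0,0,1.15],[0.094,-0.127,-0.567,0.009,0,0,1.15]],
  ],
)

```text
clock: 23.2
position: [0.5443, -0.2098, 0.1985]
tool_rot: [-1.844, -2.543, 0.0]
contact_force: [0.8, 0.7, -0.1]
gripper_width: 0.0938
grip_force: 0.0
```

```bash
python3 -c "
from h import *
go(.556,-.288,.2,18)"
```

```text
now [ 0.5443 -0.2098  0.1985] yaw 18.1 q7 0.84 t 23.2 jaw 0.0938 F [ 0.8  0.7 -0.1] -> d [-0.078  -0.0133 -0.0015] w [-0.001 -0.001  0.002]
```

Call:
step_arm(
  commands=[
    [[0.094,-0.07,-0.012,0,0,0,0],[0.094,-0.07,-0.012,0,0,0,0],[0.094,-0.07,-0.012,0,0,0,0],[0.094,-0.07,-0.012,0,0,0,0],[0.094,-0.07,-0.012,0,0,0,0],[0.094,-0.07,-0.012,0,0,0,0]],
  ],
)

```text
clock: 23.8
position: [0.5554, -0.277, 0.1987]
tool_rot: [-1.842, -2.544, -0.001]
contact_force: [0.6, -0.4, -0.1]
gripper_width: 0.0942
grip_force: 0.0
```

Run:
```python
from h import *
s=snap('wrist'); print(np.round(np.array(s['extrinsics'])[:3,3],3)); go(.556,-.288,.2,18)
for z in (.005,.020):
    k,P=above(s,[.5335,-.2186,.015],z); c,wh,a=cv2.minAreaRect(P); print(z,np.round(c,4),np.round(wh,4),a)
u,v=k.mean(0).astype(int); print(u,v); cv2.imwrite('pics/r.png',cv2.resize(s['pixels'][v-80:v+80,u-80:u+80],(480,480)))
```

```text
[ 0.532 -0.209  0.358]
now [ 0.5555 -0.2771  0.1988] yaw 18.2 q7 0.97 t 23.9 jaw 0.0942 F [ 0.   0.7 -0. ] -> d [-0.0105 -0.0029 -0.0012] w [ 0.    -0.     0.003]
0.005 [ 0.5337 -0.2208] [0.0529 0.083 ] 12.441259384155273
0.02 [ 0.5336 -0.2203] [0.0507 0.0794] 12.441333770751953
323 148
```

View pics/r.png

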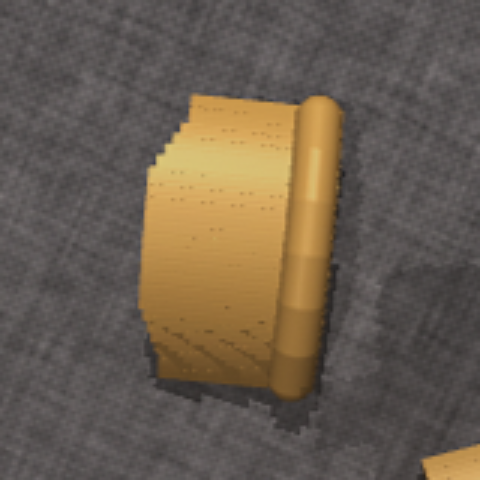

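The view shows the rim sherd with its lip on the tool's +y side. Its y axis lies at 12.4° and its width is 50 mm.

```bash
python3 -c "
from h import *
go(.5336,-.2205,.033,12.4)"
```

```text
now [ 0.5555 -0.2771  0.1988] yaw 18.2 q7 0.97 t 23.9 jaw 0.0942 F [ 0.   0.7 -0. ] -> d [ 0.0605 -0.0031  0.1658] w [ 0.    -0.     0.101]
```

Call:
step_arm(
  commands=[
    [[0.076,0.03,-0.003,0.02,0,0,0.1],[0.076,0.06,-0.003,0.06,0,0,0.1],[0.076,0.06,-0.003,0.09,0,0,0.1],[0.076,0.06,-0.003,0.1,0,0,0.1],[0.076,0.06,-0.003,0.1,0,0,0.1],[0.076,0.06,-0.003,0.12,0,0,0.1],[0.076,0.06,-0.003,0.145,0,0,0.1],[0.076,0.06,-0.003,0.16,0,0,0.1],[0.076,0.06,-0.003,0.165,0,0,0.1],[0.076,0.06,-0.003,0.165,0,0,0.1]],
  ],
)

```text
clock: 24.85
position: [0.5339, -0.2228, 0.0341]
tool_rot: [1.97, 2.447, -0.0]
contact_force: [-0.6, 0.4, 0.6]
gripper_width: 0.0757
grip_force: 0.0
```

Call:
step_arm(
  commands=[
    [[0.076,0,0,0,0,0,0],[0.06,0,0,0,0,0,0],[0.052,0,0,0,0,0,0],[0.044,0,0,0,0,0,0],[0.044,0,0,0,0,0,0],[0.044,0,0,0,0,0,0],[0.044,0,0,0,0,0,0]],
  ],
  newtons=12,
)

```text
clock: 25.55
position: [0.5339, -0.2223, 0.0339]
tool_rot: [1.969, 2.448, 0.0]
contact_force: [0.5, 0.1, 3.8]
gripper_width: 0.0499
grip_force: 12.0
```

```bash
python3 -c "
from h import *
go(.5336,-.2205,.033,12.4)
go(.4757,.1757,.036,84)"
```

```text
now [ 0.5339 -0.2223  0.0339] yaw 12.4 q7 0.94 t 25.6 jaw 0.0499 F [0.5 0.1 3.8] -> d [0.0019 0.0001 0.0009] w [ 0.  0. -0.]
now [ 0.5339 -0.2223  0.0339] yaw 12.4 q7 0.94 t 25.6 jaw 0.0499 F [0.5 0.1 3.8] -> d [ 0.4013  0.0285 -0.0021] w [ 0.    0.   -1.25]
```

Call:
step_arm(
  commands=[
    [[0.044,0,0,-0.015,0,0,0],[0.044,0,0,-0.04,0,0,0],[0.044,0,0,-0.07,0,0,0],[0.044,0.03,0.002,-0.08,0,0,-0.08],[0.044,0.065,0.004,-0.08,0,0,-0.19],[0.044,0.1,0.006,-0.08,0,0,-0.31],[0.044,0.14,0.009,-0.08,0,0,-0.43],[0.044,0.18,0.012,-0.08,0,0,-0.55],[0.044,0.22,0.015,-0.08,0,0,-0.67],[0.044,0.26,0.018,-0.08,0,0,-0.8]],
  ],
)

```text
clock: 26.55
position: [0.4952, 0.0368, 0.1147]
tool_rot: [0.853, 3.023, 0.0]
contact_force: [0.7, 0.2, -1.0]
gripper_width: 0.0496
grip_force: 12.0
```

```bash
python3 -c "
from h import *
go(.4776,.1755,.0369,84)"
```

```text
now [0.4952 0.0368 0.1147] yaw 58.5 q7 1.01 t 26.6 jaw 0.0496 F [ 0.7  0.2 -1. ] -> d [0.0876 0.109  0.0778] w [ 0.     0.001 -0.446]
```

Call:
step_arm(
  commands=[
    [[0.044,0.025,0.03,0,0,0,-0.12],[0.044,0.05,0.06,0,0,0,-0.24],[0.044,0.07,0.09,0,0,0,-0.35],[0.044,0.087,0.108,0,0,0,-0.446],[0.044,0.087,0.108,0,0,0,-0.446],[0.044,0.087,0.108,0.02,0,0,-0.446],[0.044,0.087,0.108,0.04,0,0,-0.446],[0.044,0.087,0.108,0.05,0,0,-0.446],[0.044,0.087,0.108,0.05,0,0,-0.446]],
  ],
)

```text
clock: 27.45
position: [0.4781, 0.1721, 0.0631]
tool_rot: [-0.173, -3.135, 0.002]
contact_force: [-0.4, 0.1, -0.6]
gripper_width: 0.0494
grip_force: 12.0
```

```bash
python3 -c "
from h import *
go(.4776,.1755,.0369,84)
snap('wrist','w7.png')"
```

```text
now [0.4781 0.1721 0.0631] yaw 83.7 q7 1.16 t 27.4 jaw 0.0494 F [-0.4  0.1 -0.6] -> d [0.0008 0.0033 0.0262] w [-0.002 -0.001 -0.006]
```

View pics/w7.png

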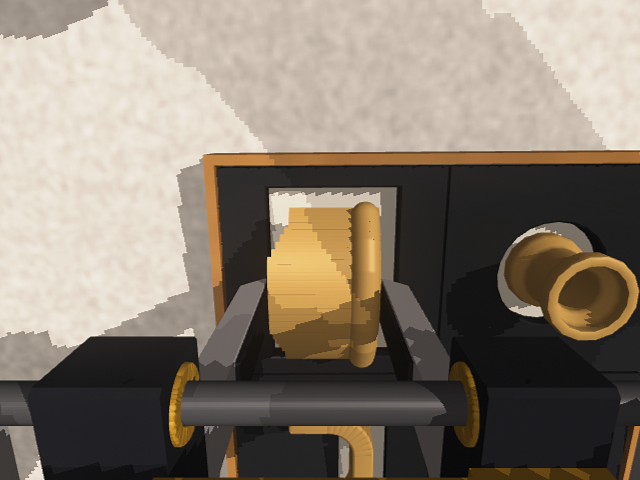

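The rim sherd hangs level above its cut-out (edges at u 268–398, v≥187). It still needs 3 mm in y, then I'll lower it.

Call:
step_arm(
  commands=[
    [[0.044,0.001,0.002,0.008,0,0,-0.006],[0.044,0.001,0.002,0.015,0,0,-0.006],[0.044,0.001,0.002,0.02,0,0,-0.006],[0.044,0.001,0.002,0.023,0,0,-0.006],[0.044,0.001,0.002,0.024,0,0,-0.006],[0.044,0.001,0.002,0.024,0,0,-0.006],[0.044,0.001,0.002,0.024,0,0,-0.006]],
  ],
)

```text
clock: 28.2
position: [0.4781, 0.1752, 0.0401]
tool_rot: [0.162, 3.137, 0.0]
contact_force: [-2.5, -1.0, 10.0]
gripper_width: 0.0498
grip_force: 12.0
```

Call:
step_arm(
  commands=[
    [[0.044,0,0,0.001,0,0,0],[0.044,0,0,0.001,0,0,0]],
  ],
)

```text
clock: 28.4
position: [0.4783, 0.1751, 0.0393]
tool_rot: [0.162, 3.137, 0.001]
contact_force: [-3.4, -2.8, 15.1]
gripper_width: 0.0499
grip_force: 12.0
```

Call:
step_arm(
  commands=[
    [[0.044,0,0,0.001,0,0,0],[0.044,0,0,0.001,0,0,0]],
  ],
)

```text
clock: 28.6
position: [0.4785, 0.1751, 0.0384]
tool_rot: [0.162, 3.136, 0.001]
contact_force: [-1.5, -3.3, 16.6]
gripper_width: 0.0498
grip_force: 12.0
```

Call:
step_arm(
  commands=[
    [[0.05,0,0,-0.001,0,0,0],[0.053,0,0,-0.001,0,0,0],[0.057,0,0,-0.001,0,0,0],[0.062,0,0,-0.001,0,0,0],[0.062,0,0,-0.005,0,0,0],[0.062,0,0,-0.02,0,0,0],[0.062,0,0,-0.06,0,0,0],[0.09,0.02,0.02,-0.11,0,0,0],[0.09,-0.02,0.05,-0.16,0,0,0],[0.09,-0.06,0.05,-0.18,0,0,0]],
  ],
)

```text
clock: 29.6
position: [0.5287, 0.2202, 0.2112]
tool_rot: [0.155, 3.137, 0.004]
contact_force: [0.2, 0.4, -0.9]
gripper_width: 0.0825
grip_force: 0.0
```

Call:
step_arm(
  commands=[
    [[0.09,0,0,0,0,0,0],[0.09,0,0,0,0,0,0],[0.09,0,0,0,0,0,0]],
  ],
)

```text
clock: 29.9
position: [0.5283, 0.2169, 0.2071]
tool_rot: [-0.162, -3.136, 0.002]
contact_force: [-0.4, -1.1, -1.2]
gripper_width: 0.0901
grip_force: 0.0
```

Run:
```python
from h import *
a=snap('wrist')['pixels']; b=snap('side')['pixels'][170:260,200:360]
c=np.zeros((480,800,3),np.uint8); c[:,:480]=a[:, 80:560]; c[:180,480:800]=cv2.resize(b,(320,180),interpolation=cv2.INTER_CUBIC)
t=snap('top')['pixels'][165:320,140:300]; c[185:480,480:785]=cv2.resize(t,(305,295),interpolation=cv2.INTER_CUBIC)
cv2.imwrite('pics/end.png',c)
```

```text
(no output)
```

View pics/end.png

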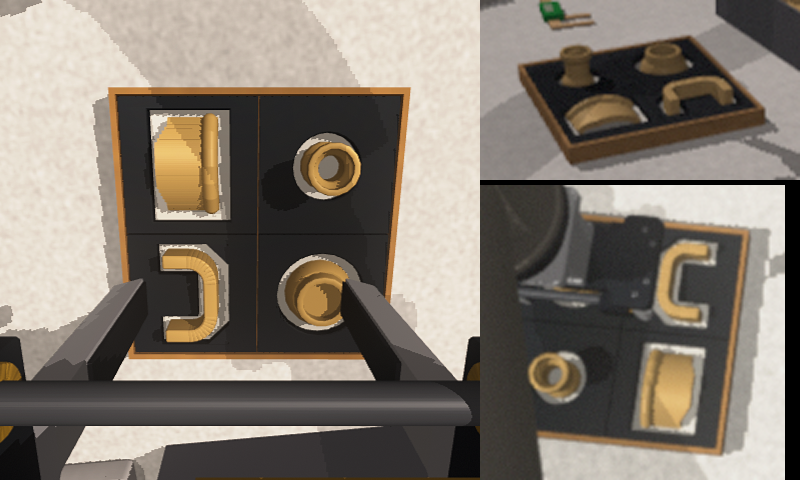

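All four pieces lie level in their own nests with white floor visible around each: rim (187,165), neck (330,166), handle (195,290) and base (320,290). The gripper is well clear, so I'll hand the job in.

```bash
python3 -c "
from h import *
print(r.job_done())"
```

```text
the job is handed in; nothing more can be done
None
```

The strap handle, ring-footed base, bottle neck and rim sherd are in their own cut-outs, level and on the white floor in the last pictures; I never touched the wall sherd or disc, and I handed the job in at about 30 s.

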